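Bring the keys round to the front

TASK

Push the rotating caddy round with the fingertips (the upright posts at its rim are there to be pushed) until the tray with the keys faces front, its middle lined up with the pointer on the foot, and leave it standing there. Only push the caddy itself: do not touch, lift or tip the keys, the glass cup or the earbud case in it, and leave the other things on the cabinet where they are.

Things in the scene. Friction and masses are not known exactly. Their poses are not given: they have to be found in the camera images.
- stand: fixed black foot of the rotating caddy: a disc 210 mm across, 14 mm high, screwed to the cabinet, with a flat arrow-tipped pointer (22 mm wide, 10 mm high) reaching out to 195 mm from the axis. Origin on the turning axis at the cabinet surface; its own -x axis runs along the pointer, which marks the front of the caddy and aims roughly at the robot (within 0.35 rad); z up.
- carousel (a joint): turn of the grey round rotating tray on the foot, rad, counter-clockwise from above positive; reads 0 wherever it starts, so it does not tell which way anything faces. Turns freely either way for more than a full turn, needs about 1 N pushed sideways at the rim, has no detents, and stays where it is left.
- hub (a point): top of the central stub (22 mm across, top 52 mm above the cabinet) on the turning axis of the grey round rotating tray. The tray is 256 mm across: floor 20 mm above the cabinet, 4 mm thick rim wall with its top at 38 mm, three straight dividers (tops 44 mm high) from the stub out to the posts, making three equal 120 degree trays.
- post0 (a point): top centre of upright finger post 0: a 14 mm thick round grey post of the rotating tray, standing just inside the rim 118 mm from the axis, where a divider ends; from the rim up to 90 mm above the cabinet. For pushing the tray round. Counter-clockwise from above the order is tray0, post0, tray1, post1, tray2, post2, 60 degrees apart; turns with the tray.
- tray0 (a point): middle of the floor of tray 0 (68 mm from the axis, 20 mm above the cabinet); turns with it.
- rim0 (a point): point on top of the rim at the middle of tray 0's outer edge, 126 mm from the axis, 38 mm above the cabinet; turns with it.
- post1 (a point): top centre of upright finger post 1: a 14 mm thick round grey post of the rotating tray, standing just inside the rim 118 mm from the axis, where a divider ends; from the rim up to 90 mm above the cabinet. For pushing the tray round. Counter-clockwise from above the order is tray0, post0, tray1, post1, tray2, post2, 60 degrees apart; turns with the tray.
- tray1 (a point): middle of the floor of tray 1 (68 mm from the axis, 20 mm above the cabinet); turns with it.
- rim1 (a point): point on top of the rim at the middle of tray 1's outer edge, 126 mm from the axis, 38 mm above the cabinet; turns with it.
- post2 (a point): top centre of upright finger post 2: a 14 mm thick round grey post of the rotating tray, standing just inside the rim 118 mm from the axis, where a divider ends; from the rim up to 90 mm above the cabinet. For pushing the tray round. Counter-clockwise from above the order is tray0, post0, tray1, post1, tray2, post2, 60 degrees apart; turns with the tray.
- tray2 (a point): middle of the floor of tray 2 (68 mm from the axis, 20 mm above the cabinet); turns with it.
- rim2 (a point): point on top of the rim at the middle of tray 2's outer edge, 126 mm from the axis, 38 mm above the cabinet; turns with it.
- keys_center (a point): middle of the steel keyring with two keys and a spring clip, about 90 x 40 mm and 6 mm high, lying flat and loose in one of the three trays (which one varies).
- votive_center (a point): middle (half-way up) of the clear glass votive cup, 58 mm across, 55 mm high, standing loose in another tray; z up its axis.
- budcase_center (a point): middle (half-way up) of the white earbud case, 58 x 46 x 26 mm, rounded, lying loose in the remaining tray.
- remote: loose black remote, 150 x 42 x 18 mm (x, y, z), lying to the left of the caddy; origin under its centre.
- controller: loose purple game controller, about 105 x 155 x 50 mm, lying to the right of the caddy; origin under its centre.
- dispenser: loose empty clear push dispenser, 62 mm across, 159 mm high, light, right and beyond the caddy; origin under its centre.
- mug: loose white mug, 80 mm across with a handle, 90 mm high, left and beyond the caddy; origin under its centre.
There are look-alikes about, which are no part of the job. What is meant by the part that bears keys_center is not purple, and is the smaller of those in its own colour. Of the things that look like the part that bears votive_center, the smallest one is meant.

How it is judged:
At the end, for the whole second after the job is handed in: The tray with the keys is centred on the pointer within 17.5 mm at the rim (about 8 degrees) and at rest, keys within 57 mm of its middle; keys, cup and case still in the caddy, cup upright; remote, controller, dispenser and mug within 25 mm of their start (((y of rim0 in the frame of stand between -0.0175 and 0.0175 m and x of rim0 in the frame of stand below -0.1 m and horizontal distance between keys_center and tray0 below 0.057 m) or (y of rim1 in the frame of stand between -0.0175 and 0.0175 m and x of rim1 in the frame of stand below -0.1 m and horizontal distance between keys_center and tray1 below 0.057 m) or (y of rim2 in the frame of stand between -0.0175 and 0.0175 m and x of rim2 in the frame of stand below -0.1 m and horizontal distance between keys_center and tray2 below 0.057 m)) and velocity of joint carousel between -0.08 and 0.08 rad/s and angle between votive_center's own z axis and vertical below 0.2 rad and horizontal distance between each of keys_center, votive_center, budcase_center and stand below 0.115 m and height (world z) of each of keys_center, votive_center, budcase_center below 0.055 m and distance of each of remote, controller, dispenser, mug from where it was at the start of the episode below 0.025 m); the robot touches nothing.
It fails at once if the hand touches the keys, glass votive cup or earbud case in the rotating caddy (contact force between any of the fingers, the arm and keys above 1 N or contact force between any of the fingers, the arm and votive above 1 N or contact force between any of the fingers, the arm and budcase above 1 N).
It fails at once if something in the rotating caddy is lifted (more than 15 mm) or leaves its tray (height (world z) of keys_center above 0.038 m or height (world z) of votive_center above 0.0625 m or height (world z) of budcase_center above 0.048 m or horizontal distance between any of keys_center, votive_center, budcase_center and stand above 0.115 m).
It fails at once if the glass votive cup tips (angle between votive_center's own z axis and vertical above 0.35 rad).
It fails at once if another thing on the cabinet is moved more than 25 mm (distance of any of remote, controller, dispenser, mug from where it was at the start of the episode above 0.025 m).
It also fails if it takes over 48 s, if anything falls off the work surface, if the arm or the gripper's body presses on something with over 40 N, if the wrist force passes 120 N, or if a joint passes its speed limit or range.

ROBOT

A 6-joint arm with a two-finger parallel gripper is mounted at the origin on the work surface. World frame = base frame: x ahead of the robot, y to its left, z up, the work surface at z = 0. Lengths are in m, angles in rad, forces in N, time in s.
With the tool pointing down it reaches from about 0.275 to 0.975 m from the base axis. Payload 8.4 kg.
Tool frame: the origin (TCP) lies midway between the tips of the shut fingers; the grasp point (between the pads) lies 19 mm behind it; z points along the fingers, y is the line along which they close (so a half turn about z gives the same grasp; the last joint's range is limited). The gripper opens to 92 mm and grips with 3 to 60 N. Pads are 20 mm wide; open, the fingers measure 128 mm over their backs; the gripper's body (75 mm by 189 mm) begins 69 mm behind the grasp point.
Start: joints at [-1.239, 0.353, 1.633, -0, 1.155, -0.002], TCP at [0.205, -0.591, 0.215] pointing down, gripper open.
Joint ranges: [-2.63, 2.63], [-0.92, 2.1], [0.06, 2.66], [-1.3, 4.44], [0, 2.69], [-3.02, 3.02]. Speed limits (rad/s): [2.22, 2.22, 2.79, 3.14, 3.14, 3.14].

INTERFACE

Orientations are given as [roll, pitch, yaw] about the fixed x, y, z axes, in that order (R = Rz(yaw) Ry(pitch) Rx(roll)).
In Python, from cell import arm, eyes gives the robot as it stands.
- The arm moves only by the shell command python3 -m jog 'ROWS'. ROWS is a JSON object of lists of equal length, an entry for each row: "dp": the shift along the tool's x, y, z in cm, a list of three; "rotation": the turn, a rotation vector about the tool's x, y, z in rad, a list of three; "gripper": the opening, from 0 (shut) to 1 (fully open). A call has 1 to 12 rows; each row shifts and turns the commanded pose from where the row before left it, along the tool's axes as they then stand; what a row does not reach is not made up. A row lasts 1/12 s, in which the tool goes at most 41.7 mm and 7.16 degrees, less where a joint would pass 70% of its speed; a pose out of reach is approached as far as the arm can. A call is refused whole if a number of a shift passes 4.17 or a number of a turn 0.125, either way. A call with a gripper value outside its range is refused whole. The fingers move at their own pace and stop on an object; the grip force is fixed at half the most. Time passes only in rows, so rows that do not move let the fingers close. It gives the time, the measured TCP pose, the force, the opening and the grip force at its end, in the units of the state.
- arm.observe(): the state, without advancing time (a new reading comes with each control period).
- eyes.snapshot(name): name is "side" or "top" or "wrist"; returns a dict with "frame" (480x640x3 uint8, red, green, blue), "range_z" (480x640 float32, m along the optical axis (not along the pixel's ray), 0 where there is no reading), "fovy" (degrees; the focal length in pixels is half the picture's height over the tangent of half this angle, whatever the lens; pixels are square), "cx", "cy" (the principal point, pixels), "pose" (4x4, takes a point from camera to world coordinates). Camera axes: x right, y down, z forward; pixel columns grow to the right and rows downward; lengths in m; the calibration is good to about 2 mm. A picture is of the moment at which its call begins.
- arm.job_done(): hands the job in; it is judged then, once.
The state is a dict: "t": time; "joint_positions": joint angles; "dq": joint speeds; "joint_torque": joint torques, N m; "tcp_pos": TCP position; "tcp_rot": TCP orientation; "force": force on the tool from outside, world axes, zero at the start; "ft_torque": the same for the moment, N m; "grip_width": finger opening in m; "grasp_force": force on a finger pad.
Only numpy, scipy, OpenCV 4.12 (cv2) and the standard library are available. Lean on these libraries where they do the work, as an engineer would, in place of code of your own. Each camera call takes 0.05 s, during which the arm holds its last target. There are 200 camera calls.

## Working session

There is one attempt and no reset: what is moved stays moved. The work goes in short steps, Python scripts to look and compute and a shell command to move; the robot and the scene stay as the last step left them, time stands still between calls to the robot, and variables do not carry over. Pictures are saved under pics/ and viewed, at most 10 in all, crops included, and the job is handed in when it is done.

```bash
mkdir -p pics
cat > h.py <<'E'
import numpy as np,cv2
from cell import arm,eyes
def snap(n,fn=None):
    s=eyes.snapshot(n)
    if fn: cv2.imwrite('pics/'+fn,cv2.cvtColor(s['frame'],cv2.COLOR_RGB2BGR))
    return s
def cast(s,u,v,z):
    f=240/np.tan(np.radians(s['fovy'])/2);P=s['pose']
    d=P[:3,:3]@np.array([(u-s['cx'])/f,(v-s['cy'])/f,1]);o=P[:3,3]
    return o+d*(z-o[2])/d[2]
def pt(s,u,v):
    f=240/np.tan(np.radians(s['fovy'])/2);P=s['pose'];z=s['range_z'][v,u]
    return P[:3,:3]@np.array([(u-s['cx'])/f*z,(v-s['cy'])/f*z,z])+P[:3,3]
def cloud(s):
    f=240/np.tan(np.radians(s['fovy'])/2);P=s['pose'];z=s['range_z'];v,u=np.mgrid[:480,:640]
    c=np.stack([(u-s['cx'])/f*z,(v-s['cy'])/f*z,z],-1)@P[:3,:3].T+P[:3,3]
    c[z<=0]=np.nan
    return c
E
python3 - <<'E'
from h import *
for n in('top','side'):
    s=snap(n,n+'1.png');print(n,s['fovy'],s['cx'],s['cy'],s['pose'].round(3).tolist())
print(arm.observe())
E
```

```text
top 53.81952087556642 322.2051497981763 248.07090847836335 [[0.02, -0.985, 0.174, 0.366], [-1.0, -0.019, 0.005, -0.009], [-0.001, -0.174, -0.985, 1.037], [0.0, 0.0, 0.0, 1.0]]
side 54.47014847159421 316.52435817932496 243.68416288645048 [[-0.774, -0.335, 0.537, -0.079], [-0.633, 0.428, -0.645, 0.77], [-0.014, -0.839, -0.544, 0.73], [0.0, 0.0, 0.0, 1.0]]
{'t': 0.1, 'joint_positions': array([-1.23940742e+00,  3.53582868e-01,  1.63408709e+00,  6.43449327e-06,
        1.15523710e+00, -2.39331849e-03]), 'dq': array([-0.00080048, -0.00030278, -0.00190594,  0.00011324,  0.00036306,
       -0.00107534]), 'joint_torque': array([ 2.65471353e-03, -5.94903803e+01, -3.34931016e+01,  7.01636123e-02,
        1.85372983e-02, -4.86394686e-05]), 'tcp_pos': array([ 0.20461199, -0.59005156,  0.21392461]), 'tcp_rot': array([-3.14027827e+00, -9.02920887e-06,  3.33779616e-01]), 'force': array([0.4862123 , 0.32727095, 0.47855588]), 'ft_torque': array([-0.02036378,  0.00450873, -0.01476629]), 'grasp_force': 0.0, 'grip_width': 0.09199053762583155}
```

View pics/top1.png

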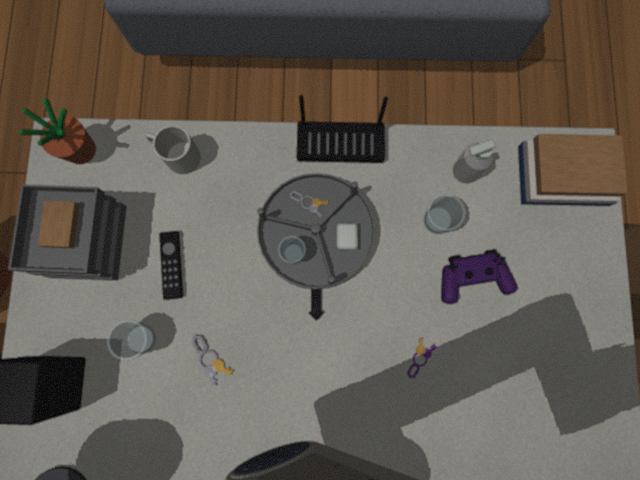

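View pics/side1.png

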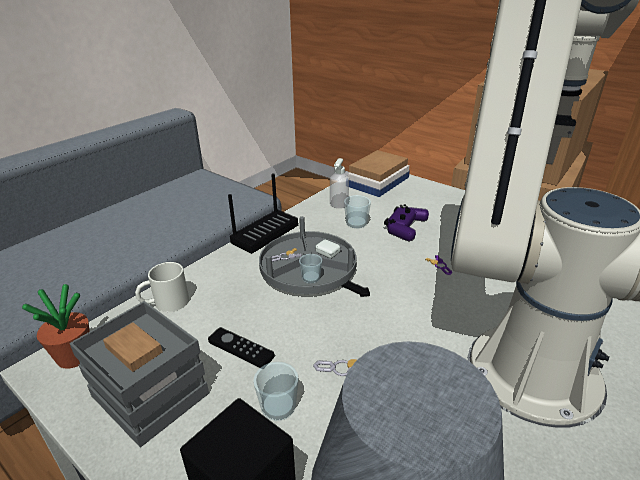

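The top view shows the caddy hub at about (316,230). Its posts are near (263,212), (357,187) and (333,278), and the pointer tip is at (317,318). The keys are in the far tray at (308,203), with the cup in the left tray and the case in the right one. The side view agrees.

```bash
cat > m.py <<'E'
from h import *
def measure(fn=None):
    s=snap('top',fn);c=cloud(s);
    # pointer: dark pixels on table near caddy
    f=s['frame'].astype(int);mx=f.max(2)
    return s,c,mx
if __name__=='__main__':
    s,c,mx=measure()
    h=cast(s,316,230,.052);print('hub guess',h,pt(s,316,230))
    r=np.hypot(c[...,0]-h[0],c[...,1]-h[1])
    # hub centre from rim circle: points z .03-.044 at r .11-.14
    m=(r>.115)&(r<.14)&(c[...,2]>.03)&(c[...,2]<.042)
    p=c[m];A=np.c_[2*p[:,:2],np.ones(len(p))];x=np.linalg.lstsq(A,(p[:,:2]**2).sum(1),rcond=None)[0]
    print('rim fit',x[:2],np.sqrt(x[2]+x[0]**2+x[1]**2),len(p))
    C=x[:2];r=np.hypot(c[...,0]-C[0],c[...,1]-C[1])
    m=((r<.14)&(c[...,2]>.075)&(c[...,2]<.1)).astype(np.uint8)
    n,l,st,ce=cv2.connectedComponentsWithStats(m)
    for i in range(1,n):
        q=c[l==i].mean(0);print('post',ce[i],st[i,4],q,'r',np.hypot(*(q[:2]-C)),'ang',np.degrees(np.arctan2(*(q[:2]-C)[::-1])))
    m=((mx<35)&(r>.15)&(r<.215)&(c[...,0]<C[0]-.08)&(abs(c[...,1]-C[1])<.09)&(c[...,2]<.03))
    v,u=np.nonzero(m);q=np.array([cast(s,a,b,.01) for a,b in zip(u,v)])
    d=q[:,:2].mean(0)-C;print('pointer',len(q),u.mean(),v.mean(),'ang',np.degrees(np.arctan2(d[1],d[0])),'maxr',np.hypot(*(q[:,:2]-C).T).max())
    for n,(u,v) in dict(remote=(171,265),mug=(172,145),disp=(480,160),glass=(446,214),ctrl=(478,275),cup=(292,249),case=(347,236),keys=(308,203)).items(): print(n,pt(s,u,v).round(3))
    m=(c[...,2]>.05)&(r>.14)&(r<.35)&(c[...,0]>.2)
    print('tall near',[ (a.round(2).tolist()) for a in c[m][::150]])
E
python3 m.py
```

```text
hub guess [0.57889969 0.00994919 0.052     ] [0.57847388 0.00991221 0.05396811]
rim fit [0.58273498 0.01065814] 0.12497452030642751 781
post [354.43902439 185.26829268] 41 [ 0.66844092 -0.06887042  0.08687531] r 0.11692005724484708 ang -42.85896332170829
post [260.4        211.64444444] 45 [0.60792199 0.12515033 0.086796  ] r 0.11722988536530891 ang 77.59318729545993
post [288.66666667 237.33333333] 3 [0.5570948  0.06578773 0.07583974] r 0.06080041763198783 ang 114.94263385974129
post [292.5 237. ] 2 [0.55805752 0.05790213 0.07532593] r 0.05330076555193628 ang 117.57989790106718
post [295. 237.] 1 [0.55815151 0.05271653 0.07536598] r 0.04871607032189308 ang 120.30663934935066
post [285.  238.5] 4 [0.55447416 0.07329811 0.07588253] r 0.0687200094037184 ang 114.28312155684397
post [299.4 239. ] 5 [0.55394098 0.04343089 0.07622198] r 0.04362507885034903 ang 131.30240548637607
post [281.  243.5] 2 [0.54365451 0.08115014 0.07655941] r 0.08060027787663898 ang 119.00380584691592
post [302.5 243.5] 2 [0.54461172 0.03675961 0.07611643] r 0.04620248475858468 ang 145.60211685876698
post [279.  
[... 876 characters left out ...]
879205827737955 ang 151.04482788701932
post [331.85365854 279.14634146] 41 [ 0.47054634 -0.02489916  0.08804433] r 0.11768863077850651 ang -162.41439963263443
pointer 99 315.949494949495 308.6161616161616 ang -178.7542740274328 maxr 0.18810195292789053
remote [0.502 0.324 0.018]
mug [0.779 0.344 0.015]
disp [ 0.72  -0.325  0.11 ]
glass [ 0.632 -0.28   0.005]
ctrl [ 0.491 -0.335  0.039]
cup [0.541 0.062 0.027]
case [ 0.569 -0.057  0.044]
keys [0.647 0.03  0.02 ]
tall near [[0.83, 0.05, 0.16], [0.82, 0.04, 0.1], [0.75, 0.28, 0.09], [0.73, 0.29, 0.09], [0.72, 0.32, 0.09], [0.72, -0.31, 0.1], [0.71, -0.31, 0.08], [0.65, -0.28, 0.07], [0.63, -0.29, 0.08], [0.61, -0.29, 0.07], [0.58, -0.25, 0.08]]
```

The measurements hold: rim fit radius is 0.125, the posts sit at r 0.117, and they are 120° apart. The keys' tray middle is at 17.4° and the pointer at 181.2°, so I need about +164° (CCW). I'll push the post at 77.6° from within the flat keys tray, with the shut fingertips at z≈0.06, above the keys and case and away from the cup.

```bash
R='[2.7,-2.16,0]'; python3 -m jog '{"dp":[[1.5,-1.2,0],[2.7,-2.16,0],[2.7,-2.16,0],[2.7,-2.16,0],[2.7,-2.16,0],[2.7,-2.16,0],[2.7,-2.16,0],[2.7,-2.16,0],[2.7,-2.16,0],[2.7,-2.16,0],[2.7,-2.16,0],[2.7,-2.16,0]],"rotation":[[0,0,0],[0,0,0],[0,0,0],[0,0,0],[0,0,0],[0,0,0],[0,0,0],[0,0,0],[0,0,0],[0,0,0],[0,0,0],[0,0,0]],"gripper":[0,0,0,0,0,0,0,0,0,0,0,0]}'
python3 -m jog '{"dp":[[2.7,-2.16,0],[2.7,-2.16,0],[2.7,-2.16,0],[2.7,-2.16,0],[2.7,-2.16,0],[2.7,-2.16,0],[2.7,-2.16,0],[2.7,-2.16,0],[2.7,-2.16,0],[2.7,-2.16,0],[2.7,-2.16,0],[1.5,-1.2,0]],"rotation":[[0,0,0],[0,0,0],[0,0,0],[0,0,0],[0,0,0],[0,0,0],[0,0,0],[0,0,0],[0,0,0],[0,0,0],[0,0,0],[0,0,0]],"gripper":[0,0,0,0,0,0,0,0,0,0,0,0]}'
python3 -m jog '{"dp":[[0,0,0],[0,0,0],[0,0,0],[0,0,0],[0,0,0],[0,0,0],[0,0,0],[0,0,0],[0,0,0],[0,0,0]],"rotation":[[0,0,0.1],[0,0,0.1],[0,0,0.1],[0,0,0.1],[0,0,0.1],[0,0,0.1],[0,0,0.1],[0,0,0.1],[0,0,0.1],[0,0,0]],"gripper":[0,0,0,0,0,0,0,0,0,0]}'
```

```text
t: 1.15
tcp_pos: [0.4183, -0.2509, 0.2146]
tcp_rot: [3.142, -0.0, 0.334]
force: [-0.0, -0.5, 0.5]
grip_width: 0.0139
grasp_force: 0.0
t: 2.15
tcp_pos: [0.6321, 0.0887, 0.2142]
tcp_rot: [-3.141, -0.001, 0.335]
force: [-0.5, 0.0, 0.4]
grip_width: 0.0005
grasp_force: 0.0
t: 2.98
tcp_pos: [0.6306, 0.0856, 0.2143]
tcp_rot: [3.141, 0.0, -0.571]
force: [0.0, 0.2, -0.3]
grip_width: 0.0006
grasp_force: 0.0
```

```bash
python3 -m jog '{"dp":[[0,-1.45,0],[0,-1.45,0],[0,0,2],[0,0,2.5],[0,0,2.5],[0,0,2.5],[0,0,2.5],[0,0,2],[0,0,1.2],[0,0,0]],"rotation":[[0,0,0],[0,0,0],[0,0,0],[0,0,0],[0,0,0],[0,0,0],[0,0,0],[0,0,0],[0,0,0],[0,0,0]],"gripper":[0,0,0,0,0,0,0,0,0,0]}'
python3 - <<'E'
from h import *
s=snap('side','s2.png');cv2.imwrite('pics/s2c.png',cv2.resize(cv2.cvtColor(s['frame'][190:330,220:420],cv2.COLOR_RGB2BGR),None,fx=3,fy=3))
E
```

```text
t: 3.82
tcp_pos: [0.645, 0.1107, 0.0596]
tcp_rot: [3.139, 0.003, -0.564]
force: [-0.2, 1.0, -0.1]
grip_width: 0.0004
grasp_force: 0.0
```

View pics/s2c.png

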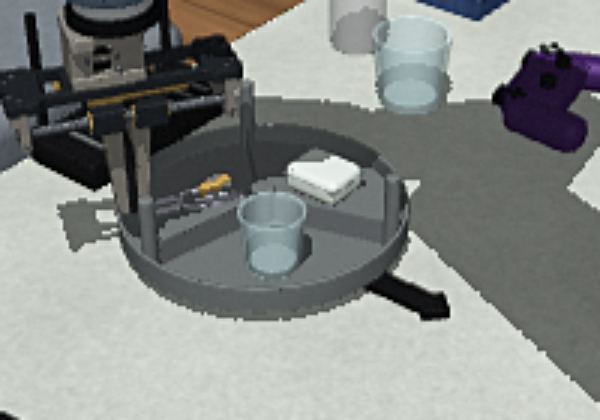

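The shut fingers stand behind the post at crop (148,230), clear of the keys. Now I push along the arc.

```bash
python3 -m jog '{"dp":[[-0.24,0,0],[-0.24,0,0],[-0.24,0,0],[-0.24,0,0],[-0.24,0,0],[-0.24,0,0],[-0.35,0.01,0],[-0.35,0.01,0],[-0.47,0.01,0],[-0.47,0.01,0],[-0.59,0.015,0],[-0.59,0.015,0]],"rotation":[[0,0,-0.02],[0,0,-0.02],[0,0,-0.02],[0,0,-0.02],[0,0,-0.02],[0,0,-0.02],[0,0,-0.03],[0,0,-0.03],[0,0,-0.04],[0,0,-0.04],[0,0,-0.05],[0,0,-0.05]],"gripper":[0,0,0,0,0,0,0,0,0,0,0,0]}'
python3 -m jog '{"dp":[[-0.59,0.015,0],[-0.59,0.015,0],[-0.59,0.015,0],[-0.59,0.015,0],[-0.59,0.015,0],[-0.59,0.015,0],[-0.59,0.015,0],[-0.59,0.015,0],[-0.59,0.015,0],[-0.59,0.015,0],[-0.59,0.015,0],[-0.59,0.015,0]],"rotation":[[0,0,-0.05],[0,0,-0.05],[0,0,-0.05],[0,0,-0.05],[0,0,-0.05],[0,0,-0.05],[0,0,-0.05],[0,0,-0.05],[0,0,-0.05],[0,0,-0.05],[0,0,-0.05],[0,0,-0.05]],"gripper":[0,0,0,0,0,0,0,0,0,0,0,0]}'
python3 - <<'E'
from h import *
C=np.array([.5827,.0107]);o=arm.observe();d=o['tcp_pos'][:2]-C
print('r',np.hypot(*d),'th',np.degrees(np.arctan2(d[1],d[0])),'yaw+90',np.degrees(o['tcp_rot'][2])+90)
s=snap('side','s3.png');cv2.imwrite('pics/s3c.png',cv2.resize(cv2.cvtColor(s['frame'][190:330,220:420],cv2.COLOR_RGB2BGR),None,fx=3,fy=3))
E
```

```text
t: 4.87
tcp_pos: [0.6072, 0.1261, 0.0629]
tcp_rot: [-3.141, -0.001, -0.203]
force: [0.6, -0.8, -0.2]
grip_width: 0.0007
grasp_force: 0.6
t: 5.87
tcp_pos: [0.5379, 0.1195, 0.063]
tcp_rot: [3.141, -0.001, 0.397]
force: [2.0, -0.4, 0.0]
grip_width: 0.0004
grasp_force: 0.6
r 0.11767452015450139 th 112.37740722777086 yaw+90 112.77225908059938
```

View pics/s3c.png

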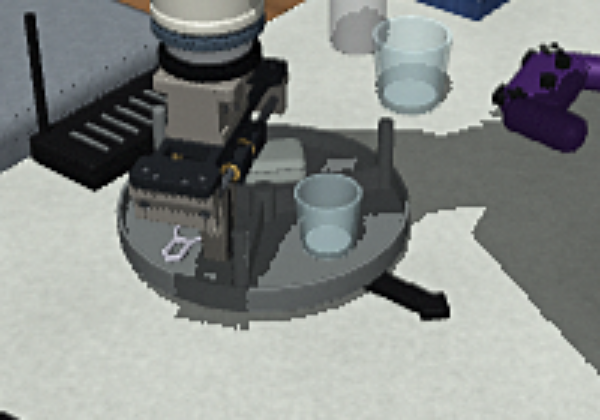

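The post is moving with the fingers, the keys lie flat, and the cup is untouched. I'll carry on to just short of the goal.

```bash
for i in 1; do python3 -m jog '{"dp":[[-0.59,0.015,0],[-0.59,0.015,0],[-0.59,0.015,0],[-0.59,0.015,0],[-0.59,0.015,0],[-0.59,0.015,0],[-0.59,0.015,0],[-0.59,0.015,0],[-0.59,0.015,0],[-0.59,0.015,0],[-0.59,0.015,0],[-0.59,0.015,0]],"rotation":[[0,0,-0.05],[0,0,-0.05],[0,0,-0.05],[0,0,-0.05],[0,0,-0.05],[0,0,-0.05],[0,0,-0.05],[0,0,-0.05],[0,0,-0.05],[0,0,-0.05],[0,0,-0.05],[0,0,-0.05]],"gripper":[0,0,0,0,0,0,0,0,0,0,0,0]}'; done
python3 -m jog '{"dp":[[-0.59,0.015,0],[-0.59,0.015,0],[-0.59,0.015,0],[-0.59,0.015,0],[-0.59,0.015,0],[-0.59,0.015,0],[-0.59,0.015,0],[-0.59,0.015,0],[-0.59,0.015,0],[-0.59,0.015,0],[-0.59,0.015,0],[-0.59,0.015,0]],"rotation":[[0,0,-0.05],[0,0,-0.05],[0,0,-0.05],[0,0,-0.05],[0,0,-0.05],[0,0,-0.05],[0,0,-0.05],[0,0,-0.05],[0,0,-0.05],[0,0,-0.05],[0,0,-0.05],[0,0,-0.05]],"gripper":[0,0,0,0,0,0,0,0,0,0,0,0]}'
python3 - <<'E'
from h import *
C=np.array([.5827,.0107]);o=arm.observe();d=o['tcp_pos'][:2]-C
print('r',np.hypot(*d),'th',np.degrees(np.arctan2(d[1],d[0]))%360,'yaw+90',np.degrees(o['tcp_rot'][2])+90,o['joint_positions'].round(2))
s=snap('side','s4.png');cv2.imwrite('pics/s4c.png',cv2.resize(cv2.cvtColor(s['frame'][190:330,220:420],cv2.COLOR_RGB2BGR),None,fx=3,fy=3))
E
```

```text
t: 6.92
tcp_pos: [0.4846, 0.0749, 0.063]
tcp_rot: [3.14, -0.001, 0.996]
force: [1.8, 1.0, 0.3]
grip_width: 0.0004
grasp_force: 0.6
t: 7.92
tcp_pos: [0.4655, 0.0077, 0.0629]
tcp_rot: [3.14, -0.0, 1.596]
force: [1.1, 1.9, 0.4]
grip_width: 0.0003
grasp_force: 0.6
r 0.11725180288425889 th 181.4682103463511 yaw+90 181.42792598516152 [ 0.01  0.33  2.09  0.    0.72 -0.01]
```

View pics/s4c.png

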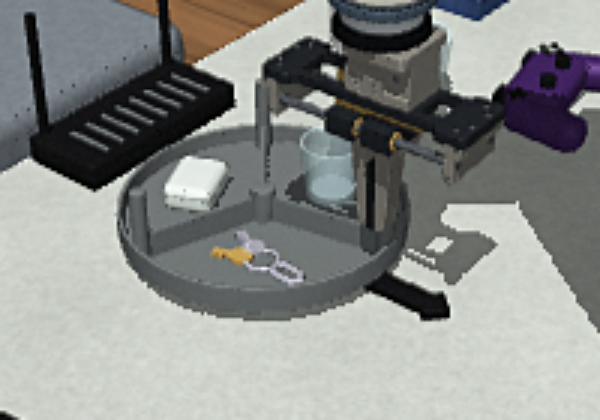

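The keys tray is now front-left, the keys lie flat, and the cup is safe behind the divider. About 51° remain, so I'll slow down.

```bash
python3 -m jog '{"dp":[[-0.59,0.015,0],[-0.59,0.015,0],[-0.59,0.015,0],[-0.59,0.015,0],[-0.59,0.015,0],[-0.59,0.015,0],[-0.59,0.015,0],[-0.59,0.015,0],[-0.59,0.015,0],[-0.59,0.015,0],[-0.59,0.015,0],[-0.59,0.015,0]],"rotation":[[0,0,-0.05],[0,0,-0.05],[0,0,-0.05],[0,0,-0.05],[0,0,-0.05],[0,0,-0.05],[0,0,-0.05],[0,0,-0.05],[0,0,-0.05],[0,0,-0.05],[0,0,-0.05],[0,0,-0.05]],"gripper":[0,0,0,0,0,0,0,0,0,0,0,0]}'
python3 -m jog '{"dp":[[-0.47,0.01,0],[-0.47,0.01,0],[-0.35,0.01,0],[-0.35,0.01,0],[-0.24,0,0],[-0.24,0,0],[-0.24,0,0],[-0.24,0,0],[-0.24,0,0],[-0.12,0,0],[0,0,0],[0,0,0]],"rotation":[[0,0,-0.04],[0,0,-0.04],[0,0,-0.03],[0,0,-0.03],[0,0,-0.02],[0,0,-0.02],[0,0,-0.02],[0,0,-0.02],[0,0,-0.02],[0,0,-0.01],[0,0,0],[0,0,0]],"gripper":[0,0,0,0,0,0,0,0,0,0,0,0]}'
cat > chk.py <<'E'
from h import *
import sys
C=np.array([.5827,.0107]);o=arm.observe();d=o['tcp_pos'][:2]-C
print('r',np.hypot(*d),'th',np.degrees(np.arctan2(d[1],d[0]))%360,'yaw+90',np.degrees(o['tcp_rot'][2])+90)
s=snap('top',sys.argv[1]);c=cloud(s);q=c[...,:2]-C;r=np.hypot(*np.moveaxis(q,-1,0))
m=((abs(r-.118)<.013)&(c[...,2]>.08)&(c[...,2]<.098)).astype(np.uint8)
n,l,st,ce=cv2.connectedComponentsWithStats(m)
for i in range(1,n):
    if st[i,4]<15: continue
    p=c[l==i].mean(0);e=p[:2]-C;a=np.degrees(np.arctan2(e[1],e[0]))%360;print('post',ce[i].round(),st[i,4],p.round(3),'r',np.hypot(*e).round(4),'ang',a.round(1))
for n,(u,v) in dict(remote=(171,265),disp=(480,160),ctrl=(478,275)).items(): print(n,pt(s,u,v).round(3))
E
python3 chk.py t5.png
```

```text
t: 8.97
tcp_pos: [0.4871, -0.0583, 0.0627]
tcp_rot: [-3.141, -0.0, 2.194]
force: [-0.6, 1.2, 0.8]
grip_width: 0.0006
grasp_force: 0.6
t: 9.97
tcp_pos: [0.5075, -0.0801, 0.0626]
tcp_rot: [3.141, 0.0, 2.443]
force: [0.3, -0.1, -0.7]
grip_width: 0.0002
grasp_force: 0.0
r 0.11792086624657866 th 230.39200881376004 yaw+90 229.99786490955856
post [319. 170.] 38 [0.7   0.007 0.087] r 0.1175 ang 358.0
post [264. 250.] 40 [0.527 0.114 0.088] r 0.1173 ang 118.2
remote [0.502 0.324 0.018]
disp [ 0.72  -0.325  0.11 ]
ctrl [ 0.491 -0.336  0.038]
```

View pics/t5.png

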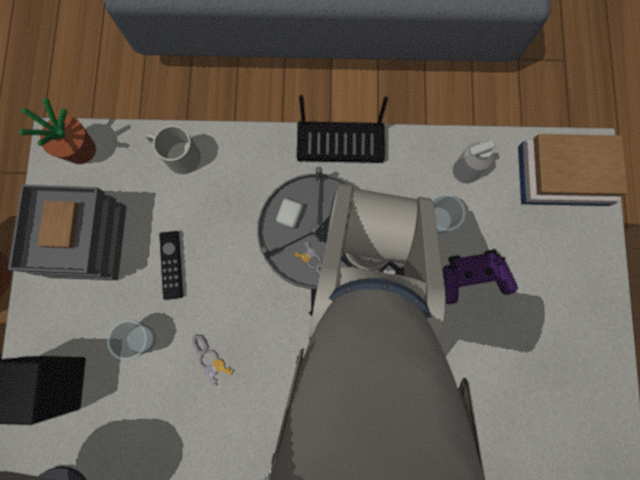

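Posts at 358.0° and 118.2° put the keys tray's middle at 178.1°, against the pointer at 181.2°. I'll nudge it 3° further, then back off and lift.

```bash
python3 -m jog '{"dp":[[-0.12,0,0],[-0.12,0,0],[-0.12,0,0],[-0.12,0,0],[-0.12,0,0],[0,0,0],[0.3,0,0],[1,0,0],[0.3,0,-1.5],[0,0,-3],[0,0,-3],[0,0,-3]],"rotation":[[0,0,-0.01],[0,0,-0.01],[0,0,-0.01],[0,0,-0.01],[0,0,-0.01],[0,0,0],[0,0,0],[0,0,0],[0,0,0],[0,0,0],[0,0,0],[0,0,0]],"gripper":[0,0,0,0,0,0,0,0,0,0,0,0]}'
python3 -m jog '{"dp":[[0,0,-2],[1.5,-1.5,0],[1.5,-2.5,0],[1.5,-2.5,0],[1.5,-2.5,0],[1.5,-2.5,0],[1.5,-2.5,0],[1.5,-2.5,0],[1.5,-2.5,0],[1.5,-1.5,0],[0,0,0],[0,0,0]],"rotation":[[0,0,0],[0,0,0],[0,0,0],[0,0,0],[0,0,0],[0,0,0],[0,0,0],[0,0,0],[0,0,0],[0,0,0],[0,0,0],[0,0,0]],"gripper":[0,0,0,0,0,0,0,0,0,0,0,0]}'
python3 chk.py t6.png
```

```text
t: 11.02
tcp_pos: [0.4979, -0.0736, 0.1684]
tcp_rot: [-3.141, -0.001, 2.494]
force: [0.6, -0.3, 0.0]
grip_width: -0.0
grasp_force: 0.0
t: 12.02
tcp_pos: [0.2669, -0.1559, 0.1875]
tcp_rot: [3.141, 0.001, 2.492]
force: [0.1, 0.2, 0.2]
grip_width: 0.0004
grasp_force: 0.0
r 0.3570540603563751 th 207.81899703913368 yaw+90 232.76627992049293
post [316. 170.] 40 [0.7   0.013 0.088] r 0.1172 ang 1.0
post [265. 252.] 37 [0.522 0.111 0.088] r 0.1174 ang 120.9
post [365. 253.] 39 [ 0.525 -0.092  0.088] r 0.1178 ang 240.8
remote [0.502 0.325 0.017]
disp [ 0.72  -0.325  0.111]
ctrl [ 0.491 -0.337  0.035]
```

View pics/t6.png

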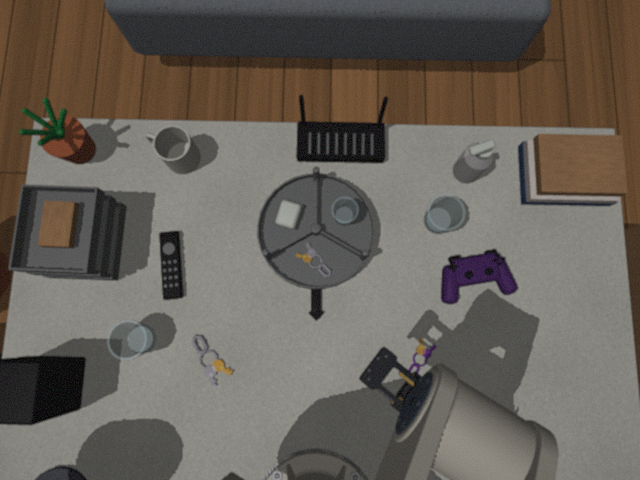

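The keys tray's middle is now at 180.9°, against the pointer at 181.2°. The keys lie near its middle at (313,260), the cup is upright, and the arm is clear.

```bash
python3 -c "
from cell import arm
print(arm.job_done())"
```

```text
the job is handed in; nothing more can be done
None
```

The caddy is turned so the keys tray faces the pointer, about 0.3° off centre by the last top view, with the cup upright and the arm clear; the job is handed in, but no verdict came back.

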